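# Load the ratchet sample changer

## Task

Swing the sample changer's counterweighted lid up until it rests open by itself, then stand every sample jar from the bench upright in the turntable, one to a compartment, putting each in through the loading slot and pumping the ratchet lever to carry it on under the hood until an empty compartment is under the slot again, the last jar included. Turn the turntable only with its lever. Then shut the lid, leaving the lever up and the other things on the bench where they are.

Things in the scene. Friction and masses are not known exactly. Their poses are not given: they have to be found in the camera images.
- machine: Sample changer, fixed: grey plinth 320 x 320 x 33 mm carrying a turntable under a clear square hood (roof top 130 mm above the bench). Origin: centre of its underside; x from its front (towards the robot) to its back, y to its left, z up: 'front', 'left' and 'right' below are in this frame. Ratchet stand with lever on its right (-y) side.
- port (a point): Middle of the loading place: where a jar's centre is when it stands in the compartment under the slot, 95 mm in front of the turntable's axis, 80 mm above the bench (compartment floor at 45 mm). The roof slot is 120 mm wide (y), from 40 mm in front of the axis to the front, where it is open above a 65 mm high front wall. The rest of the hood is shut.
- axis (a point): Point on the turntable's vertical axis, 80 mm above the bench. 8 equal wedge compartments; the dividers stand 38 mm, the rim (outer radius 150, inner 145 mm) 32 mm above the floor; the hub is 72 mm across, 38 mm high. A compartment is about 68 mm wide between dividers at the loading place and takes one jar, which passes under the roof with 10 mm to spare.
- carousel (a joint): Turn of the turntable, rad, 0 at the start, growing counter-clockwise seen from above (things at the slot move off to the machine's right). A compartment is exactly under the slot at 0, 0.785, 1.571, ... Stiff; it stays where the ratchet leaves it and is held against turning back.
- lever (a joint): Ratchet lever, rad: 0 = up, at rest; 0.50 = pressed fully down to its stop; a spring raises it when let go. Each full press and full return advances the turntable one tooth, 0.262 rad: three strokes to a compartment. The first 0.11 rad of a press is idle; a press takes 6 to 10 N at the pad.
- lever_pad (a point): Centre of the top of the black rubber pad (55 mm in x, 50 mm wide) at the lever's free end, pushed straight down from above. It starts 141 mm above the bench and sinks about 74 mm in a full stroke. It is 143 mm in front of the turntable's axis and 215 mm to the right of it; the lever's pivot is level with the axis in x, 95 mm above the bench.
- lid (a joint): Clear counterweighted lid over the slot, rad: 0 = shut, 2.3 = fully open against its stop, tipped back. It lifts like a flap, front edge up. Balance point near 0.9: below it the lid falls shut, beyond it the lid falls open within a second and stays. Lifting takes about 1 N at its bar.
- lid_bar (a point): Centre of the lid's handle: a round steel bar 12 mm thick, 100 mm long between its arms, along the machine's y, 190 mm from the hinge line; when shut it is level with the hinge, 160 mm above the bench, in front of it. Between the bar and the lid's front edge is an open gap of 37 mm; the lid's plate lies 24 mm below the bar's axis (shut).
- lid_hinge (a point): Centre of the lid's hinge line, which runs along the machine's y, 10 mm in front of the turntable's axis, 160 mm above the bench. The steel counterweight stands 45 mm above and 22 mm in front of it when the lid is shut.
- jar1_mid (a point): A sample jar: upright glass jar with a flat steel cap, 48 mm in diameter, 70 mm high, 130 g or so; its contents in the lower half; this point is its centre, 35 mm above its underside. Two or three such jars stand on the bench at the machine's left; an absent one reads None throughout.
- jar2_mid (a point): A sample jar: upright glass jar with a flat steel cap, 48 mm in diameter, 70 mm high, 130 g or so; its contents in the lower half; this point is its centre, 35 mm above its underside. Two or three such jars stand on the bench at the machine's left; an absent one reads None throughout.
- jar3_mid (a point): A sample jar: upright glass jar with a flat steel cap, 48 mm in diameter, 70 mm high, 130 g or so; its contents in the lower half; this point is its centre, 35 mm above its underside. Two or three such jars stand on the bench at the machine's left; an absent one reads None throughout.
- jar4_mid (a point): A sample jar: upright glass jar with a flat steel cap, 48 mm in diameter, 70 mm high, 130 g or so; its contents in the lower half; this point is its centre, 35 mm above its underside. Two or three such jars stand on the bench at the machine's left; an absent one reads None throughout.
- low_rack: Yellow tube rack, 114 x 114 x 92 mm. A bystander, to be left where it is. Origin: centre of its underside.
- wide_jar: Bigger jar, 76 mm in diameter, 105 mm high, not a sample jar. A bystander, to be left where it is. Origin: centre of its underside.
- reagent: Reagent bottle, 86 mm in diameter, 180 mm high. A bystander, to be left where it is. Origin: centre of its underside.
- tip_bin: Open dark teal box of loose plastic tips, 120 x 85 x 45 mm. A bystander, to be left where it is. Origin: centre of its underside.
- beaker: Empty glass beaker, 70 mm in diameter, 85 mm high. A bystander, to be left where it is. Origin: centre of its underside.
There are look-alikes about, which are no part of the job. Leave any brown look-alike of the part that bears jar4_mid alone. Leave any green look-alike of the part that bears jar1_mid alone.

How it is judged:
By the outcome, as a careful person would: the job done as asked, in the order asked, and still so for the second after the job is handed in, with the robot touching nothing.
Of jar1, jar2, jar3, jar4 only 2 to 3 are there at a start; the rules pass over those that are not, and their reading is None.
At some moment in a run one of jar1, jar2, jar3, jar4 may be knocked a few centimetres aside while the robot is not near it.
It also fails if it takes over 210 s, if anything falls off the work surface, if the arm or the gripper's body presses on something with over 40 N, if the wrist force passes 120 N, or if a joint passes its speed limit or range.

## Robot

A 6-joint arm with a two-finger parallel gripper is mounted at the origin on the work surface. World frame = base frame: x ahead of the robot, y to its left, z up, the work surface at z = 0. Lengths are in mm, angles in rad, forces in N, time in s.
With the tool pointing down it reaches from about 400 to 925 mm from the base axis. Payload 12.5 kg.
Tool frame: the origin (TCP) lies midway between the tips of the shut fingers; the grasp point (between the pads) lies 19 mm behind it; z points along the fingers, y is the line along which they close (so a half turn about z gives the same grasp; the last joint's range is limited). The gripper opens to 95 mm and grips with 3 to 60 N. Pads are 20 mm wide; open, the fingers measure 119 mm over their backs; the gripper's body (75 mm by 180 mm) begins 59 mm behind the grasp point.
Start: joints at [1.239, 0.491, 1.559, -0, 1.092, -0.106], TCP at [139.91, 609.157, 214.661] pointing down, gripper open.
Joint ranges: [-3.1, 3.1], [-0.84, 2.19], [0.05, 2.79], [-1.13, 4.28], [0.06, 2.93], [-2.69, 2.69]. Speed limits (rad/s): [2.22, 2.22, 2.79, 3.14, 3.14, 3.14].

## Interface

Orientations are given as [roll, pitch, yaw] about the fixed x, y, z axes, in that order (R = Rz(yaw) Ry(pitch) Rx(roll)).
In Python, from cell import state, read_camera, camera_info, env gives the robot as it stands.
- The arm moves only by the tool move_arm, never from a script. Its argument "commands" is a list of rows, each a list of 3 entries, a list of its own where there are three numbers: the shift along the world's x, y, z in cm, then the turn, a rotation vector about the world's x, y, z in degrees, then the opening, from 0 (shut) to 1 (fully open). A call has 1 to 10 rows; each row shifts and turns the commanded pose from where the row before left it; what a row does not reach is not made up. A row lasts 1/10 s, in which the tool goes at most 50 mm and 8.59 degrees, less where a joint would pass 70% of its speed; a pose out of reach is approached as far as the arm can. A call with a gripper value outside its range is refused whole. The fingers move at their own pace and stop on an object; the grip force is fixed at half the most. Time passes only in rows, so rows that do not move let the fingers close. It gives the time, the measured TCP pose, the force, the opening and the grip force at its end, in the units of the state.
- state(): the state, without advancing time (a new reading comes with each control period).
- read_camera(name): name is "side" or "top" or "wrist"; returns the picture (420x560x3 uint8, blue, green, red); there is no depth.
- camera_info(name): a dict with "K" (3x3 intrinsics, pixels), "k1" (the pictures are not rectified: a ray, as slopes to the right and down, at radius r is drawn at 1 + k1 r^2 times it, then the intrinsics apply), "cam_to_world" (4x4, takes a point from camera to world coordinates). Camera axes: x right, y down, z forward; pixel columns grow to the right and rows downward; lengths in mm; the calibration is good to about 2 mm. A picture is of the moment at which its call begins: read the wrist's pose just before it. camera_info takes no time and is no camera call; for the wrist camera it gives the pose at the moment of the call.
- env.job_done(): hands the job in; it is judged then, once.
The state is a dict: "t": time; "joints": joint angles; "qvel": joint speeds; "tau": joint torques, N m; "eef_pos": TCP position; "tcp_rot": TCP orientation; "ft_force": force on the tool from outside, world axes, zero at the start; "moment": the same for the moment, N m; "opening": opening from 0.0 (shut) to 1.0 (fully open); "grip_force": force on a finger pad.
Only numpy, scipy, OpenCV 4.12 (cv2) and the standard library are available. Lean on these libraries where they do the work, as an engineer would, in place of code of your own. Each camera call takes 0.05 s, during which the arm holds its last target. There are 200 camera calls.

## Working session

There is one attempt and no reset: what is moved stays moved. The work goes in short steps, Python scripts to look and compute and a tool call to move; the robot and the scene stay as the last step left them, time stands still between calls to the robot, and variables do not carry over. Pictures are saved under pics/ and viewed, at most 14 in all, crops included, and the job is handed in when it is done.

Besides the shell and the picture viewer there is one more tool, called after "Emit:" by a JSON object that holds its "name" and its "arguments". move_arm: Moves the arm, as the interface text tells. Its arguments: {"type":"object","properties":{"commands":{"type":"array"}},"required":["commands"]}

```bash
mkdir -p pics; cat > h.py <<'E'
import numpy as np, cv2
from cell import state, read_camera, camera_info, env
def ray(info,u,v):
    K=np.array(info["K"]);T=np.array(info["cam_to_world"])
    d=np.array([(u-K[0,2])/K[0,0],(v-K[1,2])/K[1,1]]);p=d.copy()
    for _ in range(20): p=d/(1+info["k1"]*(p@p))
    return T[:3,3],T[:3,:3]@np.array([p[0],p[1],1.])
def onz(info,u,v,z):
    o,d=ray(info,u,v);return o+d*(z-o[2])/d[2]
def proj(info,P):
    K=np.array(info["K"]);T=np.array(info["cam_to_world"])
    c=T[:3,:3].T@(np.array(P,float)-T[:3,3]);p=c[:2]/c[2];p=p*(1+info["k1"]*(p@p))
    return K[0,0]*p[0]+K[0,2],K[1,1]*p[1]+K[1,2]
E
python3 - <<'E'
from h import *
for n in("side","top"):
    cv2.imwrite(f"pics/{n}0.png",cv2.resize(read_camera(n),(800,600)))
    i=camera_info(n);print(n,np.round(i["K"],1).tolist(),i["k1"],np.round(i["cam_to_world"],3).tolist())
print(state())
E
```

```text
side [[537.3, 0.0, 281.5], [0.0, 537.3, 206.6], [0.0, 0.0, 1.0]] -0.07543042925161299 [[-0.984, -0.145, 0.107, 317.043], [-0.18, 0.746, -0.641, 1088.757], [0.013, -0.65, -0.76, 1384.506], [0.0, 0.0, 0.0, 1.0]]
top [[473.6, 0.0, 278.7], [0.0, 473.6, 207.7], [0.0, 0.0, 1.0]] 0.03500722130371815 [[-0.028, -0.996, 0.089, 371.862], [-0.999, 0.03, 0.022, 6.653], [-0.024, -0.089, -0.996, 1445.918], [0.0, 0.0, 0.0, 1.0]]
{'t': 0.1, 'joints': array([ 1.23941489e+00,  4.91539658e-01,  1.55939316e+00,  1.92547727e-05,
        1.09166887e+00, -1.05612889e-01]), 'qvel': array([ 7.34122386e-05, -2.59005531e-03, -4.82693390e-04,  1.23866591e-03,
        1.84646400e-04,  1.96447477e-04]), 'tau': array([ 2.34998857e-03, -6.13626981e+01, -2.58606702e+01,  6.93843956e-02,
        4.70027269e-02,  1.59443200e-06]), 'eef_pos': array([139.82293461, 608.94598921, 214.09348613]), 'tcp_rot': array([-3.14059104e+00, -1.23351777e-04,  2.91581516e+00]), 'ft_force': array([ 0.19146804, -0.12497916,  0.15205059]), 'moment': array([-0.03179968, -0.01133977,  0.00985394]), 'grip_force': 0.0, 'opening': 0.9993373223554677}
```

View pics/top0.png

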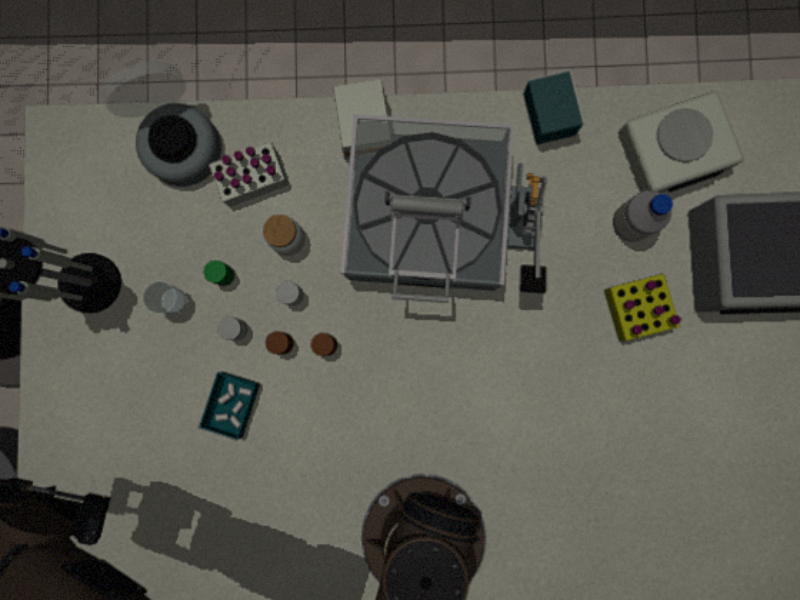

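View pics/side0.png

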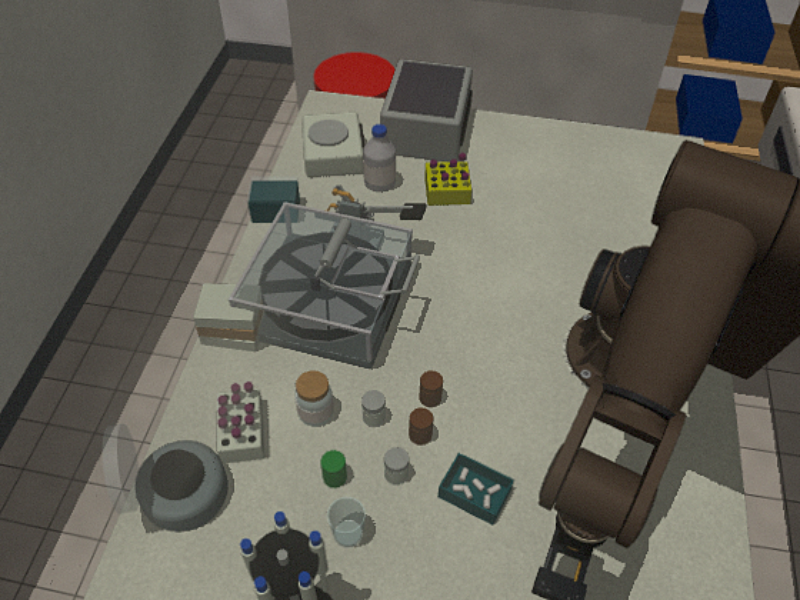

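The top view shows two steel-capped jars at about (288,293) and (231,328). The browns are at (279,343) and (323,345), and the green one is at (217,272). The machine's hood spans about (345–511, 117–288), with the lid bar at (422,307) and the lever pad at (533,279).

```bash
python3 - <<'E'
from h import *
im=read_camera("top");i=camera_info("top");s=read_camera("side");si=camera_info("side")
cv2.imwrite("pics/topc.png",cv2.resize(im[70:235,180:400],(800,600),interpolation=cv2.INTER_CUBIC))
g=lambda u,v,z:np.round(onz(i,u*.7,v*.7,z),1)
for n,u,v,z in [("bar",422,307,160),("pad",533,279,141),("BL",355,117,130),("BR",511,125,130),("FR",503,285,130),("FL",346,276,130),("rack",642,308,92),("wide",281,231,105),("green",217,272,70),("br1",279,343,70),("br2",323,345,70),("beaker",172,300,85),("tipbin",230,405,45),("reag",661,204,180)]: print(n,g(u,v,z))
gray=cv2.cvtColor(im,cv2.COLOR_BGR2GRAY)
# steel caps: bright blobs near guess
for u,v in [(288,293),(231,328)]:
    x,y=int(u*.7),int(v*.7);p=gray[y-14:y+14,x-14:x+14]
    hsv=cv2.cvtColor(im,cv2.COLOR_BGR2HSV)[y-14:y+14,x-14:x+14]
    m=((p>105)&(hsv[...,1]<22)).astype(np.uint8);print(p[14,::2],hsv[14,::2,1])
    c=cv2.HoughCircles(cv2.resize(p,None,fx=8,fy=8,interpolation=cv2.INTER_CUBIC),cv2.HOUGH_GRADIENT,1,200,param1=60,param2=10,minRadius=50,maxRadius=85)
    if c is not None:
        a=c[0,0];uu=x-14+(a[0]+.5)/8-.5;vv=y-14+(a[1]+.5)/8-.5;print("jar",uu,vv,a[2]/8,np.round(onz(i,uu,vv,70),1))
        P=onz(i,uu,vv,70);print(" side px(800)",np.array(proj(si,P))/.7)
E
```

```text
bar [466.  -10.2 160. ]
pad [ 515.1 -226.   141. ]
BL [852.6 111.4 130. ]
BR [ 824.7 -198.   130. ]
FR [ 506.4 -169.4  130. ]
FL [533.5 136.5 130. ]
rack [ 456.1 -446.    92. ]
wide [631.8 268.  105. ]
green [557.3 407.8  70. ]
br1 [407.8 281.8  70. ]
br2 [401.1 192.2  70. ]
beaker [500.8 495.   85. ]
tipbin [284.3 389.1  45. ]
reag [ 644.6 -462.9  180. ]
[117 119 121 114 108 106 111 111 111 112 116  55  40  80] [28 31 23 15 14  7 11 14 11 16 11  9 19 28]
jar 201.125 204.25 7.4 [512.  263.5  70. ]
 side px(800) [372.44251558 399.24134728]
[113 113 112 104 105 108 105 108 104 110 115  40  41  42] [31 22 31 10 12 14 14 16 14 11 15  0 24 29]
jar 159.375 229.25 8.2 [442.5 386.4  70. ]
 side px(800) [394.96407943 458.4046101 ]
```

View pics/topc.png

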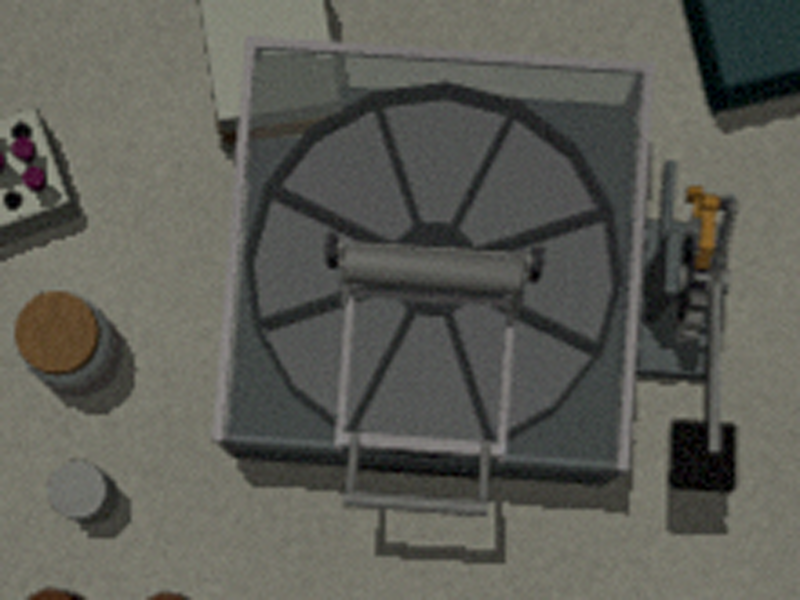

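The enlarged crop shows the hood corners at (250,42), (648,70), (626,468) and (217,440). The bar runs from (347,501) to (487,509), and the pad centre is at (703,455). The machine is turned by about −5°, which agrees with its stated sizes.

```bash
python3 - <<'E'
from h import *
i=camera_info("top")
g=lambda u,v,z:onz(i,180+(u+.5)*.275-.5,70+(v+.5)*.275-.5,z)
BL,BR,FR,FL=[g(*c,130) for c in((250,42),(648,70),(626,468),(217,440))]
b1,b2=g(347,501,160),g(487,509,160);pad=g(703,455,141)
for n,a,b in(("back",BR,BL),("front",FR,FL),("bar",b2,b1)):
    d=a-b;print(n,np.linalg.norm(d),np.arctan2(d[0],-d[1]))
for a,b in((FL,BL),(FR,BR)):
    d=b-a;print("side",np.linalg.norm(d),np.arctan2(d[1],d[0]))
y=-0.083;X=np.array([np.cos(y),np.sin(y)]);Y=np.array([-X[1],X[0]])
print("ctr",(BL+BR+FL+FR)/4,"from bar",((b1+b2)/2)[:2]+200*X,"from pad",pad[:2]+143*X+215*Y, "pad",pad)
E
```

```text
back 311.8374156008833 -0.10946238005438706
front 314.68077373264583 -0.09975756069951616
bar 104.96504658329191 -0.08745686976674284
side 315.41645879375614 -0.10389154457163229
side 312.391351141276 -0.09478262604002016
ctr [681.51279192 -27.71665553 130.        ] from bar [682.79030404 -24.28700235] from pad [676.95479813 -23.26768474] pad [ 516.6225609  -225.67216519  141.        ]
```

Emit:
{"name": "move_arm", "arguments": {"commands": [[[2.9,-2.8,0.5],[0,0,-8.27],0.6],[[2.9,-2.8,0.5],[0,0,-8.27],0.6],[[2.9,-2.8,0.5],[0,0,-8.27],0.6],[[2.9,-2.8,0.5],[0,0,-8.27],0.6],[[2.9,-2.8,0.5],[0,0,-8.27],0.6],[[2.9,-2.8,0.5],[0,0,-8.27],0.6],[[2.9,-2.8,0.5],[0,0,-8.27],0.6],[[2.9,-2.8,0.5],[0,0,-8.27],0.6],[[2.9,-2.8,0.5],[0,0,-8.27],0.6],[[2.9,-2.8,0.5],[0,0,-8.27],0.6]]}}

```text
t: 1.2
eef_pos: [430.9, 327.8, 264.9]
tcp_rot: [3.142, 0.0, 1.466]
ft_force: [-0.3, 1.4, 0.0]
opening: 0.598
grip_force: 0.0
```

Emit:
{"name": "move_arm", "arguments": {"commands": [[[0.74,-4.8,-0.3],[0,0,0],0.4],[[0.74,-4.8,-0.3],[0,0,0],0.4],[[0.74,-4.8,-0.3],[0,0,0],0.4],[[0.74,-4.8,-0.3],[0,0,0],0.4],[[0.74,-4.8,-0.3],[0,0,0],0.4],[[0.74,-4.8,-0.3],[0,0,0],0.4],[[0.74,-4.8,-0.3],[0,0,0],0.4],[[0,0,0],[0,0,0],0.4],[[0,0,0],[0,0,0],0.4]]}}

```text
t: 2.1
eef_pos: [481.6, -7.7, 243.5]
tcp_rot: [-3.141, -0.0, 1.47]
ft_force: [0.1, 0.5, -0.0]
opening: 0.399
grip_force: 0.0
```

```bash
python3 - <<'E'
from h import *
s=state();print(s["eef_pos"])
i=camera_info("wrist");w=read_camera("wrist");cv2.imwrite("pics/w1.png",w)
X=np.array([np.cos(-.098),np.sin(-.098),0]);Y=np.array([-X[1],X[0],0]);A=np.array([681.5,-27.2,0])
b=A-200*X+[0,0,160]
print([np.round(proj(i,b+k*Y)) for k in(-50,0,50)]);print(np.round(i["cam_to_world"],2).tolist())
E
```

```text
[481.58696757  -7.68489529 243.45118405]
[array([277., 265.]), array([277., 210.]), array([277., 149.])]
[[0.99, -0.1, -0.03, 489.32], [-0.1, -0.96, -0.26, 63.83], [-0.0, 0.26, -0.97, 413.56], [0.0, 0.0, 0.0, 1.0]]
```

View pics/w1.png

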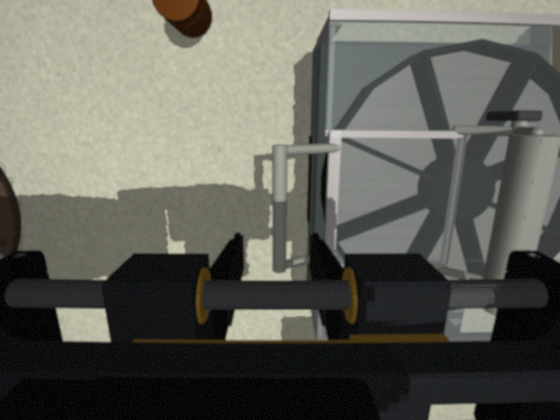

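The wrist view shows the bar at column 280, rows 148–270, midway between the fingers and as predicted. I'll descend and grip it.

Emit:
{"name": "move_arm", "arguments": {"commands": [[[0.1,0,-2.5],[0,0,0],0.4],[[0,0,-2.5],[0,0,0],0.4],[[0,0,-2.5],[0,0,0],0.4],[[0,0,-2.4],[0,0,0],0.4],[[0,0,0],[0,0,0],0.05],[[0,0,0],[0,0,0],0.05],[[0,0,0],[0,0,0],0.05],[[0,0,0],[0,0,0],0.05],[[0,0,0],[0,0,0],0.05],[[0,0,0],[0,0,0],0.05]]}}

```text
t: 3.15
eef_pos: [484.2, -6.7, 145.9]
tcp_rot: [3.137, -0.0, 1.472]
ft_force: [5.9, 2.8, -0.9]
opening: 0.119
grip_force: 30.0
```

Emit:
{"name": "move_arm", "arguments": {"commands": [[[0.16,-0.02,2.46],[0,0,0],0.05],[[0.48,-0.05,2.42],[0,0,0],0.05],[[0.79,-0.08,2.34],[0,0,0],0.05],[[1.08,-0.11,2.22],[0,0,0],0.05],[[1.36,-0.13,2.06],[0,0,0],0.05],[[1.61,-0.16,1.86],[0,0,0],0.05],[[1.84,-0.18,1.64],[0,0,0],0.05],[[2.03,-0.2,1.39],[0,0,0],0.05],[[2.2,-0.22,1.11],[0,0,0],0.05],[[2.32,-0.23,0.8],[0,0,0],0.05]]}}

```text
t: 4.15
eef_pos: [621.7, -21.3, 329.3]
tcp_rot: [3.141, 0.001, 1.472]
ft_force: [-0.9, -4.1, -2.8]
opening: 0.117
grip_force: 30.0
```

Emit:
{"name": "move_arm", "arguments": {"commands": [[[0,0,0],[0,0,0],0.5],[[0,0,0],[0,0,0],0.5],[[0,0,0],[0,0,0],0.5],[[0,0,2],[0,0,0],0.5],[[0,0,3],[0,0,0],0.5],[[-1,0,4],[0,0,0],0.5],[[-2,1,4],[0,0,0],0.5],[[-3,2,0],[0,0,0],0.5]]}}

```text
t: 4.95
eef_pos: [561.2, 9.0, 462.0]
tcp_rot: [3.135, 0.0, 1.471]
ft_force: [-0.6, 1.2, 0.8]
opening: 0.499
grip_force: 0.0
```

Emit:
{"name": "move_arm", "arguments": {"commands": [[[-0.5,2.55,-1.9],[0,0,8.5],0.75],[[-0.5,2.55,-1.9],[0,0,8.5],0.75],[[-0.5,2.55,-1.9],[0,0,8.5],0.75],[[-0.5,2.55,-1.9],[0,0,8.5],0.75],[[-0.5,2.55,-1.9],[0,0,8.5],0.75],[[-0.5,2.55,-1.9],[0,0,8.5],0.75],[[-0.5,2.55,-1.9],[0,0,8.5],0.75],[[-0.5,2.55,-1.9],[0,0,8.5],0.75],[[-0.5,2.55,-1.9],[0,0,8.5],0.75],[[-0.5,2.55,-1.9],[0,0,8.5],0.75]]}}

```text
t: 5.95
eef_pos: [510.1, 265.1, 267.1]
tcp_rot: [3.141, -0.0, 2.962]
ft_force: [0.6, -0.3, 0.2]
opening: 0.745
grip_force: 0.0
```

```bash
python3 - <<'E'
from h import *
i=camera_info("wrist");w=read_camera("wrist");t=read_camera("top")
s=state();print(s["eef_pos"],s["tcp_rot"])
print("jar pred",proj(i,(512,263.5,70)),proj(i,(442.5,386.4,70)))
cv2.imwrite("pics/c2.png",np.hstack([cv2.resize(w,(400,300)),cv2.resize(t[60:270,100:380],(400,300))]))
cv2.imwrite("pics/w2.png",w)
E
```

```text
[509.07839654 266.0307142  265.42660777] [-3.13995204 -0.00375961  2.96239358]
jar pred (np.float64(275.87017390571077), np.float64(186.44337855632912)) (np.float64(373.1704295025846), np.float64(107.0051652504795))
```

View pics/c2.png

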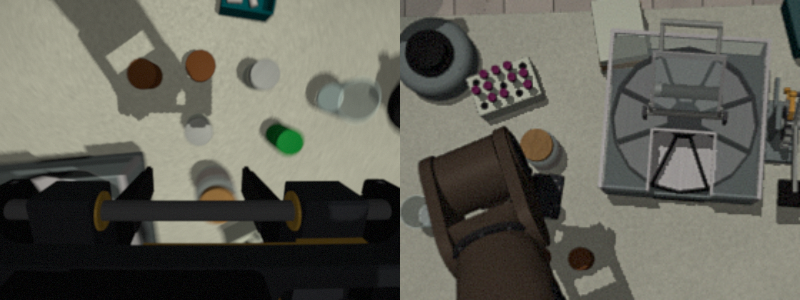

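The lid stands open on the machine's far side. In the wrist view the near jar is at about (198,128), half scale, and the second at (264,73). Next I'll refine both positions.

```bash
cat >> h.py <<'E'
def cap(im,i,u,v,R,z=70,h=45):
    x,y=int(u),int(v);y0=max(y-h,0);x0=max(x-h,0)
    p=cv2.cvtColor(im,cv2.COLOR_BGR2GRAY)[y0:y+h,x0:x+h]
    p=cv2.GaussianBlur(cv2.resize(p,None,fx=4,fy=4,interpolation=cv2.INTER_CUBIC),(9,9),0)
    c=cv2.HoughCircles(p,cv2.HOUGH_GRADIENT,1,30,param1=40,param2=8,minRadius=int(4*R*.88),maxRadius=int(4*R*1.12))
    out=[]
    for a in (c[0,:3] if c is not None else []):
        uu=x0+(a[0]+.5)/4-.5;vv=y0+(a[1]+.5)/4-.5
        out.append((round(float(uu),1),round(float(vv),1),round(float(a[2]/4),1),np.round(onz(i,uu,vv,z)[:2],1).tolist()))
    return out
def capR(i,P):
    a=np.array(proj(i,P));T=np.array(i["cam_to_world"]);b=np.array(proj(i,np.array(P)+24*T[:3,0]));return np.hypot(*(a-b))
E
python3 - <<'E'
from h import *
i=camera_info("wrist");w=cv2.imread("pics/w2.png")
for P in((512,263.5,70),(442.5,386.4,70)):
    u,v=proj(i,P);print(round(u),round(v),cap(w,i,u,v,capR(i,P)))
# cross-check wide brown blob and brown cap in hsv
E
```

```text
276 188 [(275.5, 158.5, 20.1, [477.5, 269.7]), (273.0, 167.8, 20.8, [487.5, 264.9])]
373 109 [(373.8, 105.5, 23.6, [439.2, 387.4]), (351.0, 100.0, 20.8, [429.0, 363.2]), (359.0, 101.5, 22.7, [432.1, 371.7])]
```

```bash
python3 - <<'E'
from h import *
w=cv2.imread("pics/w2.png");cv2.imwrite("pics/w2c.png",cv2.resize(w[60:240,220:460],(800,600),interpolation=cv2.INTER_CUBIC))
E
```

```text
(no output)
```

View pics/w2c.png

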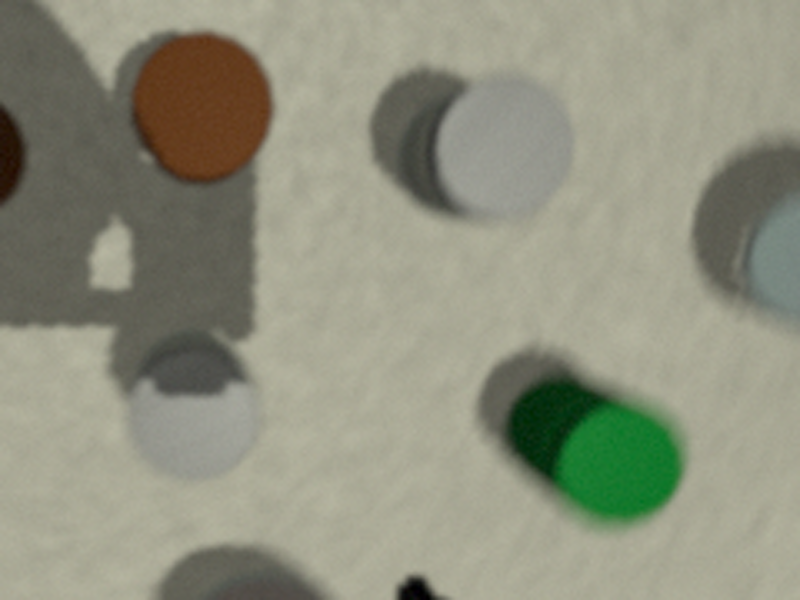

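The crop shows the near jar's cap at about (194,416) and the second's at (505,148). Part of the near one is in the gripper's shadow.

```bash
python3 - <<'E'
from h import *
i=camera_info("wrist");s=state();print(s["eef_pos"])
print(onz(i,278.4,184.8,70),onz(i,371.5,104.4,70))
E
```

```text
[509.07839654 266.0307142  265.42660777]
[508.4314892  267.50027702  70.        ] [437.55231537 385.04296335  70.        ]
```

Emit:
{"name": "move_arm", "arguments": {"commands": [[[0,0,-4],[0,0,4.7],0.8],[[0,0,-4],[0,0,0],0.8],[[0,0,-4],[0,0,0],0.8],[[0,0,-4],[0,0,0],0.8],[[0,0,-4],[0,0,0],0.8],[[0,0,-2.1],[0,0,0],0.8],[[0,0,0],[0,0,0],0.8],[[0,0,0],[0,0,0],0.4],[[0,0,0],[0,0,0],0.4],[[0,0,0],[0,0,0],0.4]]}}

```text
t: 7.05
eef_pos: [512.1, 264.5, 48.3]
tcp_rot: [3.14, 0.002, 3.038]
ft_force: [0.3, -0.8, -0.1]
opening: 0.602
grip_force: 0.0
```

Emit:
{"name": "move_arm", "arguments": {"commands": [[[0,0,0],[0,0,0],0.4],[[0,0,0],[0,0,0],0.4]]}}

```text
t: 7.25
eef_pos: [511.8, 264.5, 47.6]
tcp_rot: [3.141, 0.001, 3.038]
ft_force: [-0.6, -1.1, 7.3]
opening: 0.499
grip_force: 30.0
```

Emit:
{"name": "move_arm", "arguments": {"commands": [[[0,0,4],[0,0,0],0.4],[[0,0,4.5],[0,0,0],0.4],[[0,0,4.5],[0,0,0],0.4],[[0.6,-2.2,3.5],[0,0,0],0.4],[[1.2,-4.5,0],[0,0,0],0.4],[[1.2,-4.5,0],[0,0,0],0.4],[[1.2,-4.5,0],[0,0,0],0.4],[[1.2,-4.5,0],[0,0,0],0.4],[[1.2,-4.5,0],[0,0,0],0.4],[[1,-3.5,0],[0,0,0],0.4]]}}

```text
t: 8.25
eef_pos: [587.5, -20.1, 211.8]
tcp_rot: [-3.142, 0.0, 3.037]
ft_force: [0.4, 0.3, -0.8]
opening: 0.497
grip_force: 30.0
```

Emit:
{"name": "move_arm", "arguments": {"commands": [[[0,0,0],[0,0,0],0.4],[[0,0,0],[0,0,0],0.4],[[0,0,0],[0,0,0],0.4]]}}

```text
t: 8.55
eef_pos: [587.0, -16.8, 211.6]
tcp_rot: [3.141, -0.0, 3.039]
ft_force: [-1.0, -0.7, -1.3]
opening: 0.497
grip_force: 30.0
```

```bash
python3 - <<'E'
from h import *
i=camera_info("wrist");w=read_camera("wrist");t=read_camera("top");s=state();print(s["eef_pos"],s["tcp_rot"],s["opening"])
X=np.array([np.cos(-.098),np.sin(-.098),0]);Y=np.array([-X[1],X[0],0]);A=np.array([681.5,-27.2,0])
for r in(-40,-145):
  for k in(-60,60): print(r,k,np.round(proj(i,A+r*X+k*Y+[0,0,130])))
cv2.imwrite("pics/c3.png",np.hstack([cv2.resize(w,(400,300)),cv2.resize(t[60:270,100:380],(400,300))]))
cv2.imwrite("pics/w3.png",w)
E
```

```text
[587.13958787 -16.45604129 211.7759675 ] [ 3.14139899e+00 -8.67313066e-05  3.03943184e+00] 0.5006668800953572
-40 -60 [208. 273.]
-40 60 [345. 272.]
-145 -60 [200. 151.]
-145 60 [352. 151.]
```

View pics/c3.png

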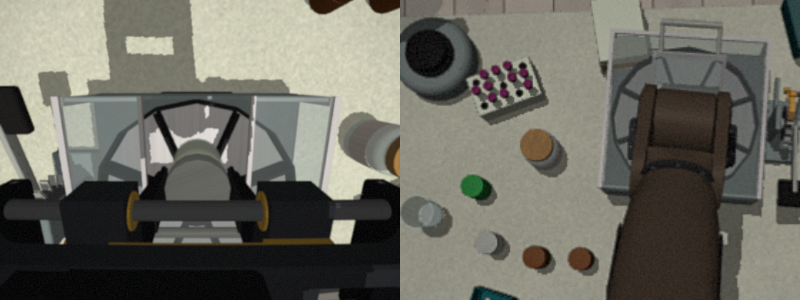

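The slot edges show at columns 200 and 353, as predicted, and the jar is centred over the compartment. I'll lower it.

Emit:
{"name": "move_arm", "arguments": {"commands": [[[0,-0.1,-3],[0,0,0],0.4],[[0,0,-3],[0,0,0],0.4],[[0,0,-2.5],[0,0,0],0.4],[[0,0,-1.5],[0,0,0],0.4],[[0,0,-1],[0,0,0],0.4],[[0,0,-0.5],[0,0,0],0.4],[[0,0,0],[0,0,0],0.4],[[0,0,0],[0,0,0],0.4]]}}

```text
t: 9.45
eef_pos: [587.8, -18.5, 97.4]
tcp_rot: [3.142, 0.001, 3.038]
ft_force: [0.6, -0.3, -1.4]
opening: 0.501
grip_force: 30.0
```

Still 3–4 mm up with no contact, so I'll lower a bit more and release.

Emit:
{"name": "move_arm", "arguments": {"commands": [[[0,0,-0.2],[0,0,0],0.4],[[0,0,-0.15],[0,0,0],0.4],[[0,0,0],[0,0,0],0.4],[[0,0,0],[0,0,0],0.4]]}}

```text
t: 9.85
eef_pos: [587.4, -18.7, 93.3]
tcp_rot: [3.141, 0.0, 3.038]
ft_force: [0.5, -0.3, -0.5]
opening: 0.499
grip_force: 30.0
```

Emit:
{"name": "move_arm", "arguments": {"commands": [[[0,0,-0.1],[0,0,0],0.4],[[0,0,0],[0,0,0],0.72],[[0,0,0],[0,0,0],0.72],[[0,0,0],[0,0,0],0.72],[[0,0,2],[0,0,0],0.72],[[0,0,4],[0,0,0],0.72],[[0,0,4.5],[0,0,0],0.72],[[0,0,4],[0,0,0],0.4]]}}

```text
t: 10.65
eef_pos: [587.3, -18.6, 239.2]
tcp_rot: [3.141, 0.0, 3.038]
ft_force: [0.4, 0.2, -0.2]
opening: 0.681
grip_force: 0.0
```

Emit:
{"name": "move_arm", "arguments": {"commands": [[[-0.7,-2.1,0],[0,0,-8.5],0.0],[[-0.7,-2.1,0],[0,0,-8.5],0.0],[[-0.7,-2.1,0],[0,0,-8.5],0.0],[[-0.7,-2.1,0],[0,0,-8.5],0.0],[[-0.7,-2.1,0],[0,0,-8.5],0.0],[[-0.7,-2.1,0],[0,0,-8.5],0.0],[[-0.7,-2.1,0],[0,0,-8.5],0.0],[[-0.7,-2.1,0],[0,0,-8.5],0.0],[[-0.7,-2.1,0],[0,0,-8.5],0.0],[[-0.7,-1.9,0],[0,0,-8.5],0.0]]}}

```text
t: 11.65
eef_pos: [517.0, -227.6, 237.1]
tcp_rot: [3.142, 0.0, 1.548]
ft_force: [0.4, 0.2, -0.3]
opening: 0.003
grip_force: 0.0
```

```bash
python3 - <<'E'
from h import *
t=read_camera("top");w=read_camera("wrist");s=state();print(s["eef_pos"],s["tcp_rot"],s["opening"],s["ft_force"])
cv2.imwrite("pics/c4.png",np.hstack([cv2.resize(w,(400,300)),cv2.resize(t[70:235,180:400],(400,300))]))
E
```

```text
[ 516.79608523 -228.30829602  237.0500112 ] [-3.14154396e+00  2.20280307e-04  1.54923092e+00] 0.0018367188640346132 [0.26885343 0.17146503 0.00762005]
```

View pics/c4.png

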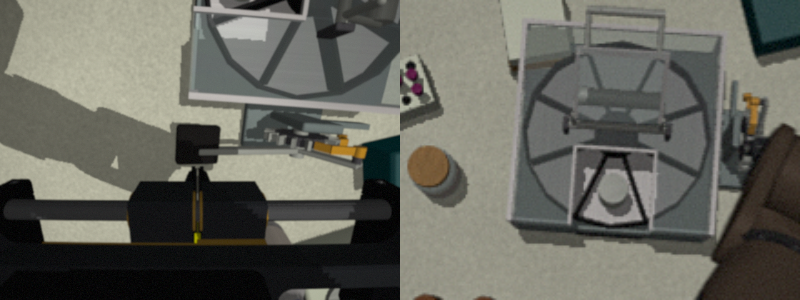

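The jar stands upright in the compartment, and the fingers are over the pad. I'll make the first stroke.

Emit:
{"name": "move_arm", "arguments": {"commands": [[[0,0.1,-4.5],[0,0,-4.5],0],[[0,0,-4.2],[0,0,0],0],[[0,0,-2],[0,0,0],0],[[0,0,-2],[0,0,0],0],[[0,0,-2],[0,0,0],0],[[0,0,-1.5],[0,0,0],0],[[0,0,-0.5],[0,0,0],0],[[0,0,-0.3],[0,0,0],0],[[0,0,0],[0,0,0],0]]}}

```text
t: 12.65
eef_pos: [518.3, -224.9, 69.0]
tcp_rot: [3.14, 0.001, 1.48]
ft_force: [-3.9, 4.3, 22.3]
opening: 0.006
grip_force: 11.8
```

The 22 N reaction at z 69 means the lever is at its stop. Now I'll return it fully and repeat.

Emit:
{"name": "move_arm", "arguments": {"commands": [[[0,0,3],[0,0,0],0],[[0,0,3],[0,0,0],0],[[0,0,2.5],[0,0,0],0],[[0,0,0],[0,0,0],0],[[0,0,0],[0,0,0],0],[[0,0,-2.5],[0,0,0],0],[[0,0,-2.5],[0,0,0],0],[[0,0,-2.5],[0,0,0],0],[[0,0,-1],[0,0,0],0],[[0,0,0],[0,0,0],0]]}}

```text
t: 13.65
eef_pos: [517.3, -225.3, 68.4]
tcp_rot: [-3.141, 0.0, 1.478]
ft_force: [-7.7, 4.0, 33.1]
opening: 0.003
grip_force: 16.9
```

Emit:
{"name": "move_arm", "arguments": {"commands": [[[0,0,3],[0,0,0],0],[[0,0,3],[0,0,0],0],[[0,0,2.5],[0,0,0],0],[[0,0,0],[0,0,0],0],[[0,0,0],[0,0,0],0],[[0,0,-2.5],[0,0,0],0],[[0,0,-2.5],[0,0,0],0],[[0,0,-2.5],[0,0,0],0],[[0,0,-1],[0,0,0],0],[[0,0,0],[0,0,0],0]]}}

```text
t: 14.65
eef_pos: [517.0, -225.4, 68.3]
tcp_rot: [-3.141, -0.0, 1.477]
ft_force: [-8.5, 3.8, 36.2]
opening: 0.007
grip_force: 18.9
```

Emit:
{"name": "move_arm", "arguments": {"commands": [[[0,0,3],[0,0,0],0],[[0,0,3],[0,0,0],0],[[0,0,3],[0,0,0],0],[[0,0,3],[0,0,0],0],[[0,0,3],[0,0,0],0],[[0,0,2],[0,0,0],0]]}}

```text
t: 15.25
eef_pos: [517.3, -225.4, 237.6]
tcp_rot: [-3.141, -0.0, 1.477]
ft_force: [-0.1, 0.1, 0.4]
opening: 0.007
grip_force: 0.0
```

```bash
python3 - <<'E'
from h import *
t=read_camera("top");w=read_camera("wrist");s=state();print(s["eef_pos"],s["tcp_rot"],s["opening"],s["ft_force"])
cv2.imwrite("pics/t5.png",t)
cv2.imwrite("pics/c5.png",np.hstack([cv2.resize(t[60:270,100:380],(400,300)),cv2.resize(t[70:235,180:400],(400,300))]))
E
```

```text
[ 517.84356163 -225.7506522   238.16946203] [3.13990313e+00 7.10962165e-04 1.47651936e+00] 0.005115704168222486 [ 0.84046251  0.00203394 -0.4570121 ]
```

View pics/c5.png

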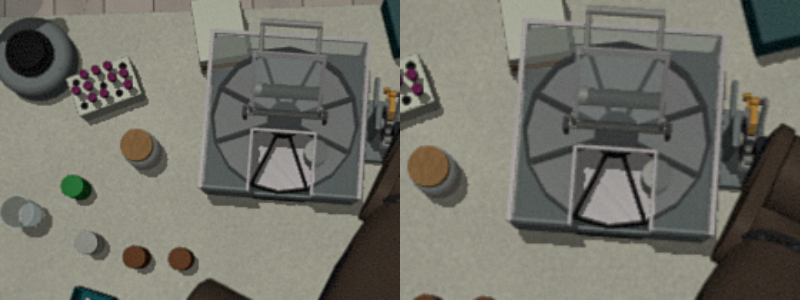

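The compartment advanced fully: the dividers are symmetric under the slot, and the jar is to the right. The second jar is unmoved at crop (87,242), so I'll fetch it.

Emit:
{"name": "move_arm", "arguments": {"commands": [[[-0.6,4.7,0.3],[0,0,7],0.4],[[-0.6,4.7,0.3],[0,0,7],0.4],[[-0.6,4.7,0.3],[0,0,7],0.4],[[-0.6,4.7,0.3],[0,0,7],0.4],[[-0.6,4.7,0.3],[0,0,7],0.4],[[-0.6,4.7,0],[0,0,7],0.4],[[-0.6,4.7,0],[0,0,7],0.6],[[-0.6,4.7,0],[0,0,7],0.6],[[-0.6,4.7,0],[0,0,7],0.8],[[-0.6,4.7,0],[0,0,7],0.8]]}}

```text
t: 16.35
eef_pos: [456.2, 246.1, 250.0]
tcp_rot: [-3.139, -0.002, 2.703]
ft_force: [1.4, 0.7, -0.0]
opening: 0.681
grip_force: 0.0
```

Emit:
{"name": "move_arm", "arguments": {"commands": [[[-0.6,4.7,0],[0,0,7],0.8],[[-0.6,4.7,0],[0,0,7],0.8],[[-0.6,4.5,0],[0,0,5.8],0.8],[[0,0,0],[0,0,0],0.8],[[0,0,0],[0,0,0],0.8]]}}

```text
t: 16.85
eef_pos: [438.5, 383.7, 249.7]
tcp_rot: [-3.139, -0.003, 3.045]
ft_force: [0.7, 0.8, 0.2]
opening: 0.799
grip_force: 0.0
```

```bash
python3 - <<'E'
from h import *
i=camera_info("wrist");w=read_camera("wrist");s=state();print(s["eef_pos"],s["tcp_rot"],s["opening"])
u,v=proj(i,(440,386,70));print(u,v,capR(i,(440,386,70)));cv2.imwrite("pics/w6.png",w)
x,y=int(u),int(v);print(x,y);cv2.imwrite("pics/w6c.png",cv2.resize(w[y-75:y+75,x-100:x+100],(800,600),interpolation=cv2.INTER_CUBIC))
hs=cv2.cvtColor(w,cv2.COLOR_BGR2HSV);m=((hs[...,1]<14)&(hs[...,2]>90)).astype(np.uint8)
m=cv2.morphologyEx(m,cv2.MORPH_OPEN,np.ones((5,5)))
n,_,st,c=cv2.connectedComponentsWithStats(m)
for k in range(1,n):
    if 300<st[k,4]<3000: print(st[k],c[k],onz(i,*c[k],70))
E
```

```text
[438.87903426 382.87623738 250.24854279] [-3.13945909e+00 -2.31800350e-03  3.04314549e+00] 0.7992905162308772
279.6238032551142 189.32656346523248 21.261918406579362
279 189
```

View pics/w6c.png

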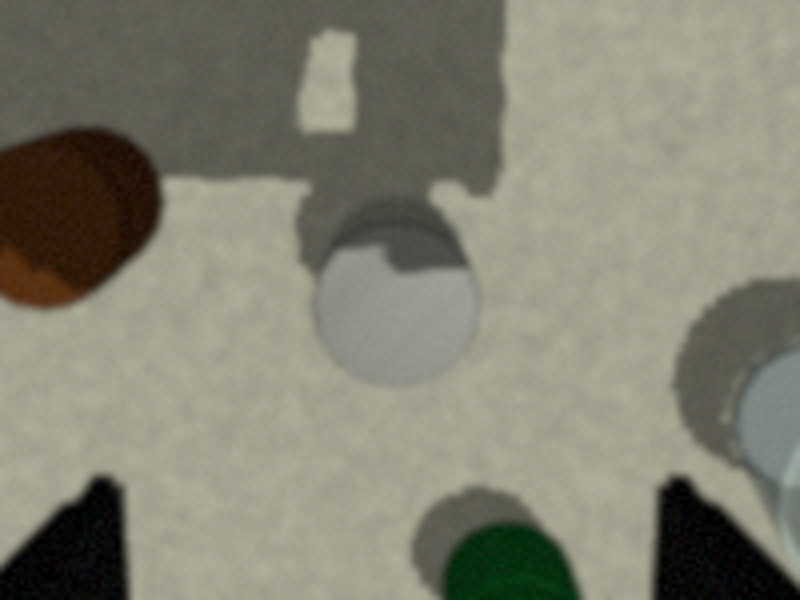

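The second jar's cap centre is at crop (397,304), full-frame (278,190), within about 1 mm of the prediction. I'll grasp it.

Emit:
{"name": "move_arm", "arguments": {"commands": [[[0.1,0.2,-4],[0,0,0],0.8],[[0,0,-4],[0,0,0],0.8],[[0,0,-4],[0,0,0],0.8],[[0,0,-4],[0,0,0],0.8],[[0,0,-4],[0,0,0],0.8],[[0,0,-0.2],[0,0,0],0.8],[[0,0,0],[0,0,0],0.4],[[0,0,0],[0,0,0],0.4],[[0,0,0],[0,0,0],0.4],[[0,0,0],[0,0,0],0.4]]}}

```text
t: 17.9
eef_pos: [440.9, 385.7, 51.7]
tcp_rot: [3.14, 0.002, 3.043]
ft_force: [-0.3, -1.2, 1.0]
opening: 0.52
grip_force: 1.0
```

Emit:
{"name": "move_arm", "arguments": {"commands": [[[0,0,0],[0,0,0],0.4],[[0,0,0],[0,0,0],0.4]]}}

```text
t: 18.1
eef_pos: [440.9, 385.6, 51.5]
tcp_rot: [3.14, 0.002, 3.043]
ft_force: [-0.3, -1.6, 8.5]
opening: 0.498
grip_force: 30.0
```

Emit:
{"name": "move_arm", "arguments": {"commands": [[[0,0,4],[0,0,0],0.4],[[0,0,4.5],[0,0,0],0.4],[[0,0,4.5],[0,0,0],0.4],[[0.2,-0.8,3.5],[0,0,0],0.4],[[1.6,-4.4,0],[0,0,0],0.4],[[1.6,-4.4,0],[0,0,0],0.4],[[1.6,-4.4,0],[0,0,0],0.4],[[1.6,-4.4,0],[0,0,0],0.4],[[1.6,-4.4,0],[0,0,0],0.4],[[1.6,-4.4,0],[0,0,0],0.4]]}}

```text
t: 19.1
eef_pos: [538.6, 111.6, 215.6]
tcp_rot: [3.141, 0.0, 3.043]
ft_force: [0.7, 0.9, -0.9]
opening: 0.499
grip_force: 30.0
```

Emit:
{"name": "move_arm", "arguments": {"commands": [[[1.6,-4.4,0],[0,0,0],0.4],[[1.6,-4.4,0],[0,0,0],0.4],[[1.6,-4.4,0],[0,0,0],0.4],[[0,0,0],[0,0,0],0.4],[[0,0,0],[0,0,0],0.4],[[0,0,0],[0,0,0],0.4]]}}

```text
t: 19.7
eef_pos: [586.0, -17.9, 215.3]
tcp_rot: [3.141, -0.0, 3.044]
ft_force: [-0.0, -0.1, -1.9]
opening: 0.496
grip_force: 30.0
```

Emit:
{"name": "move_arm", "arguments": {"commands": [[[0.1,0,-3],[0,0,0],0.4],[[0,0,-3],[0,0,0],0.4],[[0,0,-2.5],[0,0,0],0.4],[[0,0,-1.5],[0,0,0],0.4],[[0,0,-1],[0,0,0],0.4],[[0,0,-0.5],[0,0,0],0.4],[[0,0,-0.2],[0,0,0],0.4],[[0,0,0],[0,0,0],0.4],[[0,0,0],[0,0,0],0.4]]}}

```text
t: 20.6
eef_pos: [587.7, -18.6, 98.9]
tcp_rot: [3.142, 0.001, 3.043]
ft_force: [-0.5, 0.7, -1.9]
opening: 0.5
grip_force: 30.0
```

Emit:
{"name": "move_arm", "arguments": {"commands": [[[0,0,-0.2],[0,0,0],0.4],[[0,0,0],[0,0,0],0.4],[[0,0,0],[0,0,0],0.72],[[0,0,0],[0,0,0],0.72],[[0,0,0],[0,0,0],0.72],[[0,0,2],[0,0,0],0.72],[[0,0,4],[0,0,0],0.72],[[0,0,4.5],[0,0,0],0.72],[[0,0,3.5],[0,0,0],0.4]]}}

```text
t: 21.5
eef_pos: [587.5, -18.6, 238.7]
tcp_rot: [3.142, 0.001, 3.043]
ft_force: [0.2, 0.1, -0.4]
opening: 0.677
grip_force: 0.0
```

Emit:
{"name": "move_arm", "arguments": {"commands": [[[-0.7,-2.1,0],[0,0,-8.55],0.0],[[-0.7,-2.1,0],[0,0,-8.55],0.0],[[-0.7,-2.1,0],[0,0,-8.55],0.0],[[-0.7,-2.1,0],[0,0,-8.55],0.0],[[-0.7,-2.1,0],[0,0,-8.55],0.0],[[-0.7,-2.1,0],[0,0,-8.55],0.0],[[-0.7,-2.1,0],[0,0,-8.55],0.0],[[-0.7,-2.1,0],[0,0,-8.55],0.0],[[-0.7,-2.1,0],[0,0,-8.55],0.0],[[-0.7,-1.8,0],[0,0,-8.55],0.0]]}}

```text
t: 22.5
eef_pos: [517.0, -226.6, 236.1]
tcp_rot: [3.142, 0.0, 1.545]
ft_force: [0.4, -0.5, 0.6]
opening: 0.005
grip_force: 0.0
```

```bash
python3 - <<'E'
from h import *
t=read_camera("top");s=state();print(s["eef_pos"],s["tcp_rot"],s["opening"],s["ft_force"])
cv2.imwrite("pics/c7.png",np.hstack([cv2.resize(t[60:270,100:380],(400,300)),cv2.resize(t[70:235,180:400],(400,300))]))
E
```

```text
[ 516.31016053 -228.57865444  236.12149733] [-3.14148032e+00  7.04383899e-04  1.53449356e+00] 0.003835160255202651 [-0.86388952 -1.35086799  0.50611782]
```

View pics/c7.png

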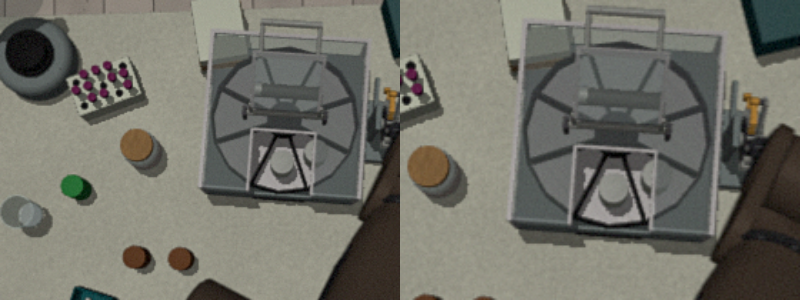

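Both jars are in, with the second under the slot. Three more strokes.

Emit:
{"name": "move_arm", "arguments": {"commands": [[[0,0.2,-4.5],[0,0,-4.2],0],[[0,0,-4.2],[0,0,0],0],[[0,0,-2],[0,0,0],0],[[0,0,-2],[0,0,0],0],[[0,0,-2],[0,0,0],0],[[0,0,-1.5],[0,0,0],0],[[0,0,-0.5],[0,0,0],0],[[0,0,-0.2],[0,0,0],0],[[0,0,0],[0,0,0],0]]}}

```text
t: 23.45
eef_pos: [518.1, -223.5, 68.8]
tcp_rot: [3.14, 0.001, 1.48]
ft_force: [-3.0, 3.8, 20.5]
opening: 0.004
grip_force: 10.4
```

Emit:
{"name": "move_arm", "arguments": {"commands": [[[0,0,3],[0,0,0],0],[[0,0,3],[0,0,0],0],[[0,0,2.5],[0,0,0],0],[[0,0,0],[0,0,0],0],[[0,0,0],[0,0,0],0],[[0,0,-2.5],[0,0,0],0],[[0,0,-2.5],[0,0,0],0],[[0,0,-2.5],[0,0,0],0],[[0,0,-1],[0,0,0],0],[[0,0,0],[0,0,0],0]]}}

```text
t: 24.45
eef_pos: [517.3, -223.5, 68.2]
tcp_rot: [-3.141, 0.0, 1.479]
ft_force: [-6.4, 3.6, 29.1]
opening: 0.003
grip_force: 15.1
```

Emit:
{"name": "move_arm", "arguments": {"commands": [[[0,0,3],[0,0,0],0],[[0,0,3],[0,0,0],0],[[0,0,2.5],[0,0,0],0],[[0,0,0],[0,0,0],0],[[0,0,0],[0,0,0],0],[[0,0,-2.5],[0,0,0],0],[[0,0,-2.5],[0,0,0],0],[[0,0,-2.5],[0,0,0],0],[[0,0,-1],[0,0,0],0],[[0,0,0],[0,0,0],0]]}}

```text
t: 25.45
eef_pos: [517.1, -223.5, 68.0]
tcp_rot: [-3.141, -0.0, 1.478]
ft_force: [-6.5, 3.0, 33.1]
opening: 0.003
grip_force: 17.0
```

Emit:
{"name": "move_arm", "arguments": {"commands": [[[0,0,3],[0,0,0],0],[[0,0,3],[0,0,0],0],[[0,0,3],[0,0,0],0],[[0,0,3],[0,0,0],0],[[0,0,3],[0,0,0],0],[[0,0,3],[0,0,0],0],[[0,0,3],[0,0,0],0]]}}

```text
t: 26.15
eef_pos: [516.9, -223.4, 276.7]
tcp_rot: [-3.139, -0.001, 1.478]
ft_force: [0.3, -0.1, 0.0]
opening: 0.002
grip_force: 0.0
```

```bash
python3 - <<'E'
from h import *
t=read_camera("top");i=camera_info("top");s=state();print(s["eef_pos"],s["tcp_rot"],s["opening"],s["ft_force"])
cv2.imwrite("pics/c8.png",cv2.resize(t[70:235,180:400],(800,600),interpolation=cv2.INTER_CUBIC))
X=np.array([np.cos(-.098),np.sin(-.098),0]);Y=np.array([-X[1],X[0],0]);A=np.array([681.5,-27.2,0])
for th in(2.1,2.3,2.4):
    b=A-(10+190*np.cos(th))*X+[0,0,160+190*np.sin(th)];u,v=proj(i,b);print(th,b,(u-180)/.275,(v-70)/.275)
E
```

```text
[ 518.19355368 -224.02618754  281.51980046] [3.13838657e+00 1.45160577e-03 1.47801513e+00] 0.003309148918961657 [-0.24313304  0.30273905  4.11882567]
2.1 [767.00849849 -35.60676295 324.00977966] 446.4896352613798 57.785740670453414
2.3 [797.53301507 -38.60777898 301.68399031] 448.6110452581775 25.15376354337573
2.4 [810.98054253 -39.92987185 288.3380043 ] 449.3742580442829 13.099300997244075
```

View pics/c8.png

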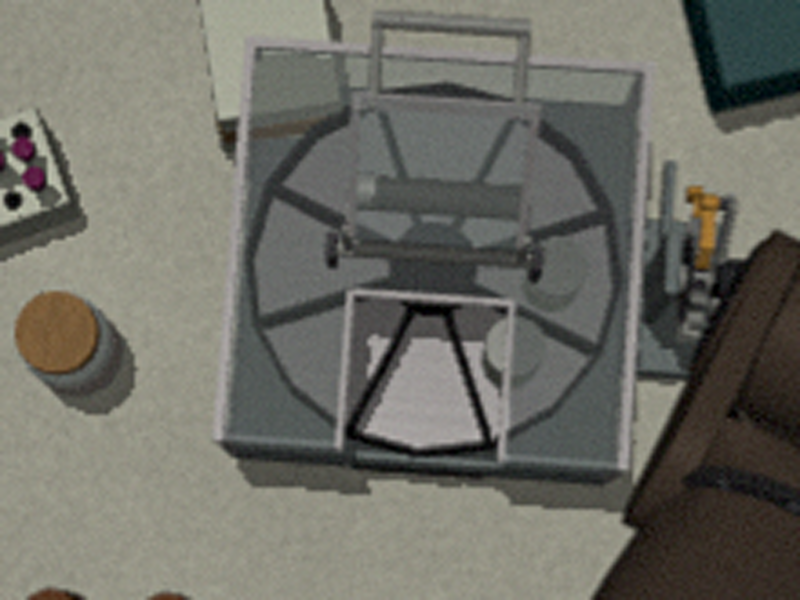

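Both jars are under the hood at about (515,345) and (555,275), and an empty compartment is under the slot. The bar is at (450,22), which fits θ ≈ 2.3. Next I'll go above the bar.

Emit:
{"name": "move_arm", "arguments": {"commands": [[[0,0,4],[0,0,0],0.4],[[0,0,4],[0,0,0],0.4],[[3,2.0,1],[0,0,0],0.4],[[3.1,2.1,0],[0,0,0],0.4],[[3.1,2.1,0],[0,0,0],0.4],[[3.1,2.1,0],[0,0,0],0.4],[[3.1,2.1,0],[0,0,0],0.4],[[3.1,2.1,0],[0,0,0],0.4],[[3.1,2.1,0],[0,0,0],0.4]]}}

```text
t: 27.1
eef_pos: [734.6, -76.6, 364.7]
tcp_rot: [-3.138, -0.0, 1.478]
ft_force: [0.0, -0.5, 0.4]
opening: 0.401
grip_force: 0.0
```

Emit:
{"name": "move_arm", "arguments": {"commands": [[[3.1,2.0,0],[0,0,0],0.4],[[3.1,1.9,0],[0,0,0],0.4],[[0,0,0],[0,0,0],0.4],[[0,0,0],[0,0,0],0.4],[[0,0,0],[0,0,0],0.4]]}}

```text
t: 27.6
eef_pos: [795.0, -39.2, 366.2]
tcp_rot: [-3.14, 0.0, 1.477]
ft_force: [-0.4, 0.1, -0.3]
opening: 0.4
grip_force: 0.0
```

```bash
python3 - <<'E'
from h import *
i=camera_info("wrist");w=read_camera("wrist");s=state();print(s["eef_pos"],s["tcp_rot"],s["opening"])
b=np.array([797.5,-38.6,301.7]);Y=np.array([.098,.995,0])
print([np.round(proj(i,b+k*Y)) for k in(-50,0,50)])
cv2.imwrite("pics/w9.png",w)
E
```

```text
[794.83724004 -39.42317958 367.0072942 ] [-3.14109129e+00  1.26760838e-04  1.47692472e+00] 0.4001855140103806
[array([279., 275.]), array([279., 216.]), array([280., 151.])]
```

View pics/w9.png

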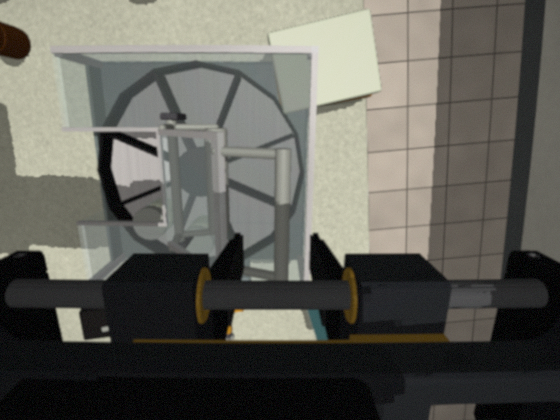

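The bar is at column 283, rows 150–275, between the fingers and about 2–4 mm further back. I'll descend and grip it.

Emit:
{"name": "move_arm", "arguments": {"commands": [[[0.4,0.0,-2],[0,0,0],0.38],[[0,0,-2],[0,0,0],0.38],[[0,0,-2],[0,0,0],0.38],[[0,0,-1.7],[0,0,0],0.38],[[0,0,0],[0,0,0],0.05],[[0,0,0],[0,0,0],0.05],[[0,0,0],[0,0,0],0.05],[[0,0,0],[0,0,0],0.05],[[0,0,0],[0,0,0],0.05],[[0,0,0],[0,0,0],0.05]]}}

```text
t: 28.65
eef_pos: [799.2, -38.8, 291.7]
tcp_rot: [3.141, 0.0, 1.477]
ft_force: [-5.1, -1.6, 5.5]
opening: 0.117
grip_force: 30.0
```

Emit:
{"name": "move_arm", "arguments": {"commands": [[[-1.53,0.15,1.12],[0,0,0],0.05],[[-1.53,0.15,1.12],[0,0,0],0.05],[[-1.72,0.17,0.79],[0,0,0],0.05],[[-1.72,0.17,0.79],[0,0,0],0.05],[[-1.84,0.18,0.43],[0,0,0],0.05],[[-1.84,0.18,0.43],[0,0,0],0.05],[[-1.89,0.19,0.06],[0,0,0],0.05],[[-1.89,0.19,0.06],[0,0,0],0.05],[[-1.86,0.18,-0.32],[0,0,0],0.05],[[-1.86,0.18,-0.32],[0,0,0],0.05]]}}

```text
t: 29.65
eef_pos: [622.8, -20.5, 333.2]
tcp_rot: [3.137, -0.001, 1.478]
ft_force: [3.3, 5.1, -2.5]
opening: 0.117
grip_force: 30.0
```

Emit:
{"name": "move_arm", "arguments": {"commands": [[[-1.76,0.17,-0.69],[0,0,0],0.05],[[-1.76,0.17,-0.69],[0,0,0],0.05],[[-1.59,0.16,-1.02],[0,0,0],0.05],[[-1.59,0.16,-1.02],[0,0,0],0.05],[[-1.35,0.13,-1.32],[0,0,0],0.05],[[-1.35,0.13,-1.32],[0,0,0],0.05],[[-1.06,0.1,-1.56],[0,0,0],0.05],[[-1.06,0.1,-1.56],[0,0,0],0.05],[[-0.74,0.07,-1.75],[0,0,0],0.05],[[-0.74,0.07,-1.75],[0,0,0],0.05]]}}

```text
t: 30.65
eef_pos: [492.8, -7.7, 205.0]
tcp_rot: [3.139, -0.002, 1.477]
ft_force: [7.8, 8.3, -2.7]
opening: 0.12
grip_force: 30.0
```

Emit:
{"name": "move_arm", "arguments": {"commands": [[[-0.38,0.04,-1.8],[0,0,0],0.05],[[-0.38,0.04,-1.8],[0,0,0],0.05],[[-0.1,0,-1.2],[0,0,0],0.05],[[0,0,-0.4],[0,0,0],0.05],[[0,0,0],[0,0,0],0.05],[[0,0,0],[0,0,0],0.05]]}}

```text
t: 31.25
eef_pos: [484.2, -7.1, 153.1]
tcp_rot: [3.141, -0.001, 1.477]
ft_force: [-0.3, 7.0, 0.1]
opening: 0.118
grip_force: 30.0
```

Near shut. I'll release, let it settle and rise clear.

Emit:
{"name": "move_arm", "arguments": {"commands": [[[0,0,-0.3],[0,0,0],0.05],[[0,0,0],[0,0,0],0.35],[[0,0,0],[0,0,0],0.35],[[0,0,0],[0,0,0],0.35],[[0,0,2],[0,0,0],0.35],[[0,0,4],[0,0,0],0.35],[[0,0,4],[0,0,0],0.35],[[-2,4,2],[0,0,0],0.35],[[-2,4.5,0],[0,0,0],0.35],[[-1,4.5,0],[0,0,0],0.35]]}}

```text
t: 32.25
eef_pos: [432.9, 123.1, 271.0]
tcp_rot: [3.139, -0.0, 1.476]
ft_force: [0.9, 0.7, -0.4]
opening: 0.348
grip_force: 0.0
```

Emit:
{"name": "move_arm", "arguments": {"commands": [[[0,4.5,0],[0,0,0],0.35],[[0,4.5,0],[0,0,0],0.35],[[0,4.5,0],[0,0,0],0.35],[[0,4.5,0],[0,0,0],0.35],[[0,4.5,0],[0,0,0],0.35],[[0,0,0],[0,0,0],0.35],[[0,0,0],[0,0,0],0.35]]}}

```text
t: 32.95
eef_pos: [433.7, 347.7, 269.6]
tcp_rot: [-3.141, 0.001, 1.479]
ft_force: [-0.5, -0.2, -0.8]
opening: 0.345
grip_force: 0.0
```

```bash
python3 - <<'E'
from h import *
t=read_camera("top");s=state();print(s["t"],s["eef_pos"],s["ft_force"])
cv2.imwrite("pics/c10.png",cv2.resize(t[70:235,180:400],(800,600),interpolation=cv2.INTER_CUBIC))
E
```

```text
33.0 [433.83155065 346.81600961 269.81140385] [0.47933465 0.09139852 0.16119065]
```

View pics/c10.png

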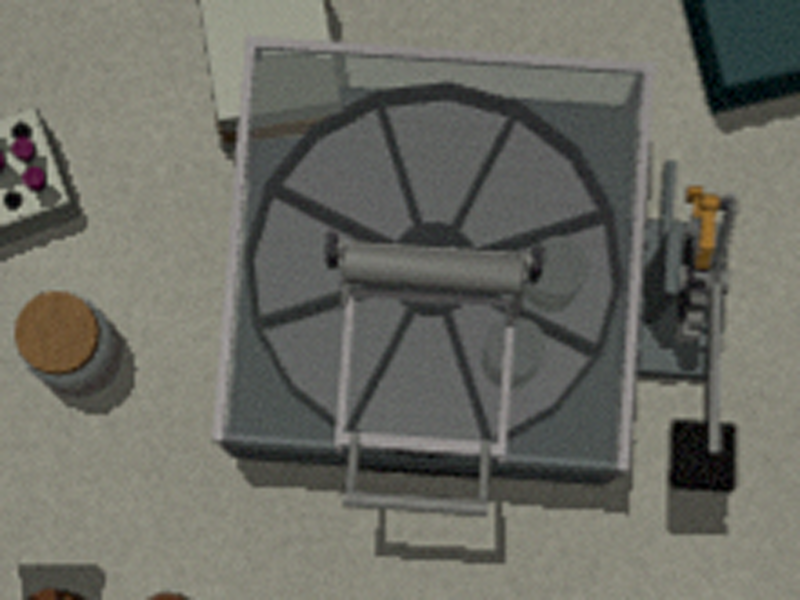

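The lid is shut, with its bar back at (417,505). The lever is up with its pad at (703,455), both jars are under the hood, and the slot compartment is empty.

```bash
python3 -c "
from cell import env
print(env.job_done())"
```

```text
the job is handed in; nothing more can be done
None
```

I stood both sample jars in the turntable and carried them on under the hood, then shut the lid with the lever up and an empty compartment under the slot. I handed the job in after about 33 s of robot time; no verdict came back.

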